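Snap the cap onto the open glaze tub and keep its seal pressed

ROBOT

A 7-joint arm with a two-finger parallel gripper is mounted at the origin on the work surface. World frame = base frame: x ahead of the robot, y to its left, z up, the work surface at z = 0. Lengths are in m, angles in rad, forces in N, time in s.
With the tool pointing down it reaches from about 0.425 to 1.025 m from the base axis. Payload 9.4 kg.
Tool frame: the origin (TCP) lies on the front face of the gripper's body, between the roots of the fingers; the fingertips stand 73 mm ahead of it and the grasp point (between the pads) lies 54 mm ahead of it; x points along the fingers, y is the direction in which the jaws open and shut, and the axes are right-handed (so a half turn about x gives the same grasp; the last joint's range is limited). The gripper opens to 85 mm and grips with 20 to 120 N. Pads are 22 mm wide; open, the fingers measure 114 mm over their backs; the gripper's body (76 mm by 85 mm) begins 54 mm behind the grasp point. The pads swing forward as they close: fully open they stand 13 mm farther back than shut.
Start: joints at [-1.378, 0.599, -0.003, 1.599, 0.002, 0.943, -0.08], TCP at [0.193, 0.699, 0.304] pointing down, gripper open.
Joint ranges: [-2.57, 2.57], [-0.35, 1.97], [-1.29, 1.29], [0.11, 2.56], [-1.05, 4.19], [0.11, 1.86], [-2.63, 2.63]. Speed limits (rad/s): [2.22, 2.22, 3.01, 3.01, 3.14, 3.14, 3.14].

INTERFACE

Orientations are given as [roll, pitch, yaw] about the fixed x, y, z axes, in that order (R = Rz(yaw) Ry(pitch) Rx(roll)).
In Python, from rig import bot gives the robot as it stands.
- The arm moves only by the tool move_arm, never from a script. Its argument "steps" is a list that holds one entry, the list of rows, each a list of 5 numbers: the finger opening in m, from 0 to 0.0854, then the shift along the tool's x, y, z in m, then the turn about the tool's x in rad. In form: [[[fingers, x, y, z, turn], ...]]. A call has 1 to 5 rows; each row shifts and turns the pose as measured when the row begins, along the tool's axes as they then stand; what a row does not reach is not made up. A row lasts 1/10 s, in which the tool goes at most 50 mm and 8.59 degrees, less where a joint would pass 70% of its speed; a pose out of reach is approached as far as the arm can. A call with a gripper value outside its range is refused whole. The fingers move at their own pace and stop on an object; "newtons" is the grip in N (left out, the last holds). Time passes only in rows, so rows that do not move let the fingers close. It gives the time, the measured TCP pose, the force and the opening at its end, in the units of the state.
- bot.get_state(): the state, without advancing time (a new reading comes with each control period).
- bot.snapshot(name): name is "scene" or "top" or "wrist"; returns a dict with "img" (480x640x3 uint8, red, green, blue), "K" (3x3 intrinsics, pixels), "R" (3x3) and "t" (3): a world point X has camera coordinates R X + t; the wrist camera has in their place "tool_from_camera" (4x4, takes a point from camera to tool coordinates, whose origin is the TCP and whose axes are the tool frame's). Camera axes: x right, y down, z forward; pixel columns grow to the right and rows downward; lengths in m; the calibration is good to about 2 mm. A picture is of the moment at which its call begins: read the wrist's pose just before it. There is no depth.
- bot.sign_off(): hands the job in, once; it reports no verdict.
Trained networks look in a picture, given as the dict that the camera call returned (one of the last four; its "shot" number tells which), for a name from the list of things; names that differ only in an ending like _2 or _b are one class to them, and where a whole thing is asked for, a point or a joint stands for the part that bears it (a point fixed in the world has none). Each returns a list of dicts, best first, with "conf" (0 to 1); they miss things now and then, are a little off and sometimes report something else, mostly with a low value. They report only what shows in the picture. A call takes as long as a camera call. They do not tell look-alikes from the thing itself.
- bot.trace(picture, query): "mask" (480x640 bool, what is visible of it).
- bot.landmark_of(picture, query): "at" ([x, y, z] in m, in world coordinates, good to about 4 mm: a listed point, or the origin of a listed thing).
The state is a dict: "time_s": time; "joint_pos": joint angles; "joint_velocities": joint speeds; "tau": joint torques, N m; "ee_pos": TCP position; "orientation": TCP orientation; "ft_force": force on the tool from outside, world axes, zero at the start; "ft_torque": the same for the moment, N m; "grip_width": opening from 0.0 (shut) to 1.0 (fully open).
Only numpy, scipy, OpenCV 4.12 (cv2) and the standard library are available. Lean on these libraries where they do the work, as an engineer would, in place of code of your own. Each camera call takes 0.05 s, during which the arm holds its last target.

TASK

Pick up the loose yellow cap from the mat, set it upright on the raised neck of the open glaze tub (red-brown band), and press it straight down until it clicks over the snap beads and sits fully home. Keep pressing firmly after the click, so that the rubber seal under the cap is squeezed for at least two seconds, and finish still pressing the cap down: do not let go. Leave the jar, brush and wooden rib where they are.

Things in the scene. Friction and masses are not known exactly. Their poses are not given: they have to be found in the camera images.
- cap: The loose yellow plastic snap cap (30 to 65 g), standing upright on the mat, hollow side down. Skirt 56 mm in diameter from the underside up to 32 mm, then the crown. Bore from below: 35 mm in diameter for the first 7 mm (the snap lip), 44 mm above that up to a ceiling at 29 mm. Origin: centre of the underside; z up through the crown. Yaw does not matter.
- crown (a point): Centre of the top of the cap's crown, 54 mm above the cap's underside. The crown is a solid round grip 34 mm in diameter, from 32 to 54 mm above the underside; around its foot the skirt's top is a flat ledge 11 mm wide on which fingertips can push.
- tub: The open white glaze tub with a terracotta (red-brown) band, full and heavy: it does not move. 110 mm wide, lid 116 mm wide with its top 112 mm above the mat, then a collar 52 mm wide up to 122 mm, the black rubber seal up to 128 mm, and from its middle the neck. Origin: centre of its underside, z up.
- seat (a point): Point on the tub's axis at the top of the uncompressed rubber seal, 128 mm above the mat. The cap's underside comes to this height when it has clicked home, and up to 4 mm lower when pressed.
- neck_top (a point): Centre of the neck's top, 152 mm above the mat, 24 mm above seat. The neck is a white upright stud 32 mm in diameter, tapering over its top 6 mm to 22 mm.
- beads (a point): Point on the tub's axis at mid-height of the four sprung round snap beads in the neck's sides, 13.7 mm above seat, 41 mm across. A cap set on the neck rests on them, underside about 19 mm above seat. Pressing it on takes 10 to 15 N at first; with the underside about 14 mm above seat the force drops (the click); below 8 mm the beads pull the cap down by up to 17 N and then keep it on.
- seal (a joint): Squeeze of the black rubber seal (50 mm diameter ring at the neck's foot) in m: 0 free, up to 0.004 fully squeezed; a spring of 3.5 N per mm, then a hard stop.
- closed_tub: A like tub with a green band that already has its yellow cap on (top of that cap 182 mm above the mat). Heavy, does not move; not part of the job. Origin: centre of its underside.
- stain_jar: Small jar with blue label, 44 mm diameter, 55 mm high, to be left alone. Origin: centre of its underside.
- brush: Brush lying on the mat, 170 mm long, to be left alone.
- rib: Flat wooden rib, 50 x 90 x 6 mm, lying on the mat, to be left alone. Origin: centre of its underside.
Not all that is in view belongs to the job. There is more than one size of the cap; the job needs the middle-sized.

How it is judged:
On the way, in this order (a step that is already met when the one before it is completed fails the run):
1. the cap is upright on the open tub's neck, not yet clicked (underside 10 to 26 mm above seat, within 5 mm of the axis) (z of cap in the frame of seat between 0.01 and 0.026 m and horizontal distance between cap and seat below 0.005 m and angle between cap's own z axis and vertical below 0.15 rad), for 0.1 s.
2. the cap has clicked home and is kept pressed, the seal squeezed by more than 1 mm for 1.5 s (z of cap in the frame of seat below 0.001 m and value of joint seal above 0.001 m and horizontal distance between cap and seat below 0.004 m and angle between cap's own z axis and vertical below 0.08 rad), for 1.5 s.
At the end, for the whole second after the job is handed in: The cap is home on the open tub's neck (underside below the free seal's top, within 4 mm of the axis, tilted less than 0.08 rad), at rest, and the robot is still pressing it so that the seal is squeezed by more than 1 mm (about 3.5 N) (z of cap in the frame of seat below 0 m and value of joint seal above 0.001 m and horizontal distance between cap and seat below 0.004 m and angle between cap's own z axis and vertical below 0.08 rad and linear speed of cap below 0.02 m/s and contact force between any of the fingers, the arm and cap above 2 N); the arm keeps its last pose, push and grip.
It fails at once if the jar, brush or rib is moved by more than 30 mm (distance of any of stain_jar, brush, rib from where it was at the start of the episode above 0.03 m).
It also fails if it takes over 59 s, if anything falls off the work surface, if the arm or the gripper's body presses on something with over 40 N, if the wrist force passes 120 N, or if a joint passes its speed limit or range.

## Working session

There is one attempt and no reset: what is moved stays moved. The work goes in short steps, Python scripts to look and compute and a tool call to move; the robot and the scene stay as the last step left them, time stands still between calls to the robot, and variables do not carry over. Pictures are saved under pics/ and viewed, and the job is handed in when it is done.

Besides the shell and the picture viewer there is one more tool, called after "Request:" as name([rows], argument=value, ...), one row to a line, values as JSON. move_arm: Moves the arm, as the interface text tells. Its arguments: {"type":"object","properties":{"steps":{"type":"array"},"newtons":{"type":"number"}},"required":["steps"]}

```bash
mkdir -p pics; ls
python3 - <<'E'
from rig import bot
import cv2
s=bot.get_state(); print(s['time_s'],s['ee_pos'],s['orientation'],s['grip_width'],s['ft_force'])
for n in('scene','top'):
    p=bot.snapshot(n); cv2.imwrite(f'pics/{n}0.png',p['img'][:,:,::-1])
    for q in('cap','crown','tub','seat','neck_top','closed_tub'):
        try: print(n,q,[(d['conf'],[round(float(v),3) for v in d['at']]) for d in bot.landmark_of(p,q)][:5])
        except Exception as e: print(q,e)
print(bot.get_state()['time_s'])
E
```

```text
pics
0.0 [0.19313434 0.69843144 0.30300767] [-1.47982287  1.56923375 -1.74955621] 0.9959395355773495 [-0.68103706 -0.60975997 -0.64836096]
scene cap [(0.97, [0.474, -0.383, 0.004]), (0.76, [0.492, -0.293, -0.002]), (0.61, [0.602, -0.298, -0.002])]
scene crown [(0.97, [0.472, -0.381, 0.037]), (0.77, [0.489, -0.291, 0.056]), (0.6, [0.606, -0.3, 0.075])]
scene tub [(0.78, [0.488, 0.258, 0.001])]
scene seat [(0.75, [0.488, 0.256, 0.128])]
scene neck_top [(0.72, [0.514, 0.025, 0.001]), (0.6, [0.487, 0.255, 0.157])]
scene closed_tub [(0.86, [0.511, 0.024, 0.002])]
top cap [(0.91, [0.474, -0.383, -0.003]), (0.77, [0.602, -0.304, -0.004]), (0.68, [0.756, 0.159, 0.004]), (0.57, [0.49, -0.291, 0.001])]
top crown [(0.92, [0.476, -0.385, 0.042]), (0.87, [0.609, -0.302, 0.071]), (0.59, [0.492, -0.292, 0.053]), (0.26, [0.491, -0.295, 0.002])]
top tub [(0.68, [0.493, 0.256, 0.132]), (0.61, [0.488, 0.257, -0.001])]
top seat [(0.87, [0.488, 0.257, 0.131])]
top neck_top [(0.81, [0.488, 0.262, 0.149])]
top closed_tub [(0.68, [0.512, 0.023, 0.004])]
0.7
```

View pics/scene0.png

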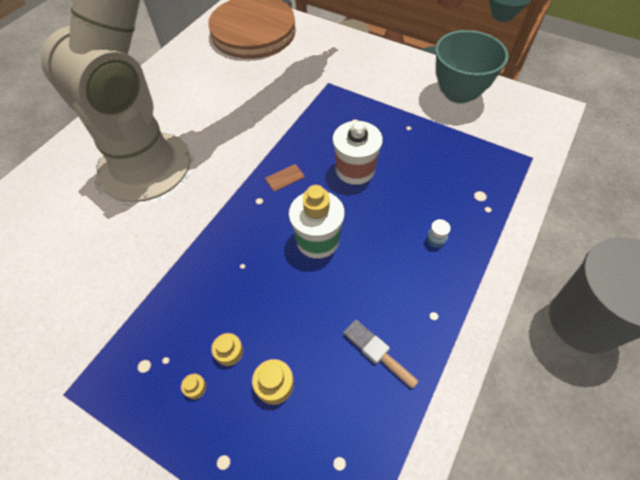

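View pics/top0.png

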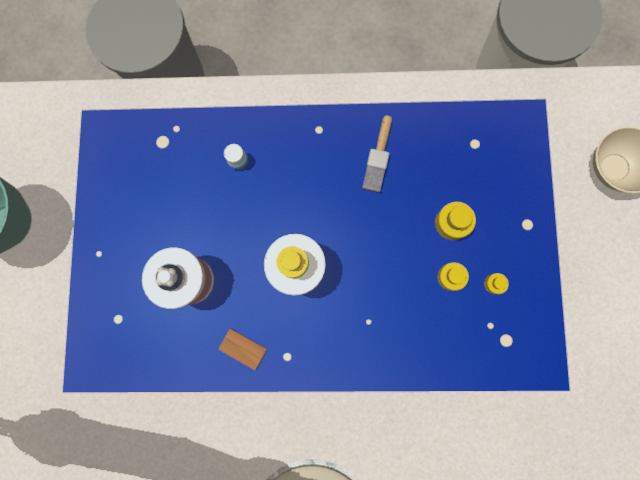

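Lookalikes in the top view: small cap (498,284), middle cap (454,277), large cap (457,221) and the cap already on the green tub (292,262). I choose the one at (454,277), which is (227,350) in the scene view. Next I check its size in a close crop.

```bash
cat > h.py <<'E'
import numpy as np, cv2
from rig import bot
from scipy.spatial.transform import Rotation as Ro
def pose():
    s=bot.get_state(); return s,np.array(s['ee_pos']),Ro.from_euler('xyz',s['orientation']).as_matrix()
def back(p,uv,z):
    R,t,K=p['R'],p['t'],p['K']; c=-R.T@t; d=R.T@np.linalg.inv(K)@[uv[0],uv[1],1]
    return c+d*(z-c[2])/d[2]
def proj(p,X):
    q=p['K']@(p['R']@np.array(X)+p['t']); return q[:2]/q[2]
def wristcam(p,s):
    # convert wrist snapshot to R,t
    R0=Ro.from_euler('xyz',s['orientation']).as_matrix(); T=np.eye(4);T[:3,:3]=R0;T[:3,3]=s['ee_pos']
    W=np.linalg.inv(T@np.array(p['tool_from_camera'])); p=dict(p); p['R']=W[:3,:3];p['t']=W[:3,3]; return p
def go(x,y,z):
    s,e,R=pose(); d=R.T@(np.array([x,y,z])-e); print('t',round(s['time_s'],2),'ee',e.round(4),'delta tool',d.round(4)); print('axes x',R[:,0].round(3),'y',R[:,1].round(3),'z',R[:,2].round(3)); print('F',np.round(s['ft_force'],1),'grip',s['grip_width'],'J',np.round(s['joint_pos'],2))
E
python3 - <<'E'
from h import *
go(.491,-.292,.3)
p=bot.snapshot('top')
c=p['img'][190:310,420:530]; cv2.imwrite('pics/crop0.png',cv2.resize(c,None,fx=5,fy=5,interpolation=cv2.INTER_CUBIC)[:,:,::-1])
for d in bot.trace(p,'cap'):
    m=d['mask']; ys,xs=np.nonzero(m); 
    print(d['conf'],xs.mean(),ys.mean(),xs.max()-xs.min()+1,ys.max()-ys.min()+1)
for r in (.028,): 
    a=[proj(p,[.491+r*np.cos(t),-.292+r*np.sin(t),.032]) for t in np.linspace(0,6.28,40)]; a=np.array(a); print('pred skirt px',np.ptp(a,0),a.mean(0))
E
```

```text
t 0.7 ee [0.1932 0.6988 0.3039] delta tool [ 0.0039 -0.8756  0.551 ]
axes x [ 0.  0. -1.] y [0.266 0.964 0.   ] z [ 0.964 -0.266  0.   ]
F [0.4 0.6 0.1] grip 0.9998305678396745 J [-1.38  0.6  -0.    1.6   0.    0.94 -0.08]
0.96 455.2996389891697 220.557761732852 38 37
0.81 496.8149100257069 282.5424164524422 24 21
0.66 294.5631706472828 263.6791277258567 61 61
0.64 453.1760355029586 276.14497041420117 31 28
pred skirt px [27.86261737 27.61049189] [453.9364815  275.47987024]
```

View pics/crop0.png

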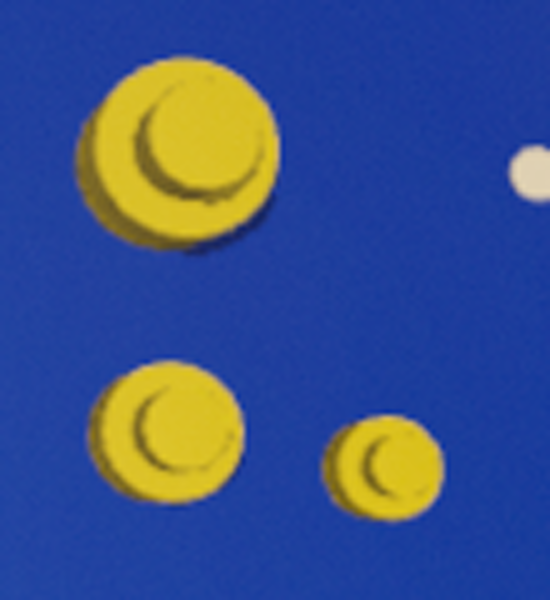

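The skirt measures about 28 px, against 27.9 px predicted for 56 mm, so this is the middle cap. Next I plan the approach with the jaws along −52°, clear of its neighbours.

```bash
cat >> h.py <<'E'
def plan(wps,yaw,n=5,step=.045,f=.085):
    """rows through waypoints; yaw = world angle of tool y; None keeps"""
    s,e,R=pose(); a=np.arctan2(R[1,1],R[0,1]); e=e.copy(); rows=[]
    if yaw is None: yaw=a
    k=0
    while k<len(wps) and len(rows)<n:
        d=np.array(wps[k])-e; L=np.linalg.norm(d); 
        if L>step: d*=step/L
        da=(yaw-a+np.pi)%(2*np.pi)-np.pi; da=np.clip(da,-.14,.14)
        Rm=np.array([[0,0,-1],[np.cos(a),np.sin(a),0],[0,0,0]]).T; Rm[:,2]=np.cross(Rm[:,0],Rm[:,1])
        r=Rm.T@d; rows.append([f]+[round(float(v),3) for v in r]+[round(float(-da),3)])
        e=e+d; a+=da
        if np.linalg.norm(np.array(wps[k])-e)<1e-3:k+=1
    print('end',e.round(3),np.degrees(a).round(1),len(rows))
    for i in range(0,len(rows),5): print(rows[i:i+5])
E
python3 -c "
from h import *
plan([(.46,.35,.31),(.49,-.29,.27)],np.radians(-52),n=40)"
```

```text
end [ 0.49 -0.29  0.27] -52.0 25
[[0.085, -0.001, -0.027, 0.036, 0.14], [0.085, -0.001, -0.022, 0.039, 0.14], [0.085, -0.001, -0.016, 0.042, 0.14], [0.085, -0.001, -0.01, 0.044, 0.14], [0.085, -0.001, -0.004, 0.045, 0.14]]
[[0.085, -0.001, 0.002, 0.045, 0.14], [0.085, -0.001, 0.009, 0.044, 0.14], [0.085, -0.001, 0.015, 0.043, 0.14], [0.085, -0.001, 0.02, 0.04, 0.14], [0.085, -0.0, 0.02, 0.028, 0.14]]
[[0.085, 0.003, 0.007, 0.044, 0.14], [0.085, 0.003, 0.013, 0.043, 0.14], [0.085, 0.003, 0.019, 0.041, 0.14], [0.085, 0.003, 0.024, 0.038, 0.14], [0.085, 0.003, 0.029, 0.034, 0.14]]
[[0.085, 0.003, 0.034, 0.03, 0.109], [0.085, 0.003, 0.037, 0.026, -0.0], [0.085, 0.003, 0.037, 0.026, -0.0], [0.085, 0.003, 0.037, 0.026, -0.0], [0.085, 0.003, 0.037, 0.026, -0.0]]
[[0.085, 0.003, 0.037, 0.026, -0.0], [0.085, 0.003, 0.037, 0.026, -0.0], [0.085, 0.003, 0.037, 0.026, -0.0], [0.085, 0.003, 0.037, 0.026, -0.0], [0.085, 0.001, 0.01, 0.007, -0.0]]
```

Request:
move_arm([
  [[0.085,-0.001,-0.027,0.036,0.14],[0.085,-0.001,-0.022,0.039,0.14],[0.085,-0.001,-0.016,0.042,0.14],[0.085,-0.001,-0.01,0.044,0.14],[0.085,-0.001,-0.004,0.045,0.14]],
])

```text
time_s: 1.3
ee_pos: [0.327, 0.5198, 0.3074]
orientation: [-3.085, 1.565, 2.216]
ft_force: [0.9, 0.1, 0.7]
grip_width: 0.998
```

```bash
python3 -c "
from h import *
go(.46,.35,.31)
plan([(.46,.35,.31),(.49,-.29,.27)],np.radians(-52),n=40)"
```

```text
t 1.3 ee [0.327  0.5198 0.3074] delta tool [-0.0038  0.0163  0.2151]
axes x [-0.003  0.004 -1.   ] y [ 0.832  0.555 -0.   ] z [ 0.555 -0.832 -0.006]
F [0.9 0.1 0.7] grip 0.9984875112425867 J [-1.23  0.47  0.19  1.87 -0.12  0.82 -0.39]
end [ 0.49 -0.29  0.27] -52.0 20
[[0.085, -0.001, 0.003, 0.045, 0.14], [0.085, -0.001, 0.01, 0.044, 0.14], [0.085, -0.001, 0.016, 0.042, 0.14], [0.085, -0.001, 0.021, 0.04, 0.14], [0.085, -0.0, 0.021, 0.029, 0.14]]
[[0.085, 0.003, 0.007, 0.044, 0.14], [0.085, 0.003, 0.013, 0.043, 0.14], [0.085, 0.003, 0.019, 0.041, 0.14], [0.085, 0.003, 0.025, 0.038, 0.14], [0.085, 0.003, 0.03, 0.034, 0.14]]
[[0.085, 0.003, 0.034, 0.029, 0.096], [0.085, 0.003, 0.037, 0.026, -0.0], [0.085, 0.003, 0.037, 0.026, -0.0], [0.085, 0.003, 0.037, 0.026, -0.0], [0.085, 0.003, 0.037, 0.026, -0.0]]
[[0.085, 0.003, 0.037, 0.026, -0.0], [0.085, 0.003, 0.037, 0.026, -0.0], [0.085, 0.003, 0.037, 0.026, -0.0], [0.085, 0.003, 0.037, 0.026, -0.0], [0.085, 0.001, 0.01, 0.007, -0.0]]
```

Request:
move_arm([
  [[0.085,-0.001,0.003,0.045,0.14],[0.085,-0.001,0.01,0.044,0.14],[0.085,-0.001,0.016,0.042,0.14],[0.085,-0.001,0.021,0.04,0.14],[0.085,0,0.021,0.029,0.14]],
])

```text
time_s: 1.8
ee_pos: [0.463, 0.3393, 0.3122]
orientation: [-2.886, 1.563, 1.684]
ft_force: [1.3, -0.9, -0.1]
grip_width: 0.998
```

Run:
```python
from h import *
s=bot.get_state(); p=bot.snapshot('wrist'); cv2.imwrite('pics/w1.png',p['img'][:,:,::-1]); 
for q in('seat','neck_top','tub'): print(q,[(d['conf'],np.round(d['at'],4)) for d in bot.landmark_of(p,q)])
go(.46,.35,.31); plan([(.49,.2,.30),(.49,-.29,.27)],np.radians(-52),n=40)
w=wristcam(p,s); print(proj(w,[.488,.257,.152]))
```

```text
seat [(0.58, array([0.4948, 0.2564, 0.1251]))]
neck_top [(0.59, array([0.4874, 0.2573, 0.148 ]))]
tub [(0.65, array([0.4891, 0.257 , 0.1409])), (0.57, array([0.4849, 0.2571, 0.0008]))]
t 2.0 ee [0.4619 0.3414 0.3118] delta tool [ 0.0018 -0.003  -0.0083]
axes x [-0.002  0.008 -1.   ] y [ 0.991 -0.135 -0.003] z [-0.135 -0.991 -0.007]
F [-0.2  0.7  0.5] grip 0.9983917228836674 J [-1.02  0.43  0.41  1.96 -0.24  0.79 -0.61]
end [ 0.49 -0.29  0.27] -52.0 15
[[0.085, 0.004, 0.015, 0.042, 0.14], [0.085, 0.004, 0.02, 0.04, 0.14], [0.085, 0.004, 0.026, 0.037, 0.14], [0.085, 0.001, 0.007, 0.007, 0.14], [0.085, 0.003, 0.029, 0.034, 0.14]]
[[0.085, 0.003, 0.033, 0.03, 0.072], [0.085, 0.003, 0.035, 0.028, -0.0], [0.085, 0.003, 0.035, 0.028, -0.0], [0.085, 0.003, 0.035, 0.028, -0.0], [0.085, 0.003, 0.035, 0.028, -0.0]]
[[0.085, 0.003, 0.035, 0.028, -0.0], [0.085, 0.003, 0.035, 0.028, -0.0], [0.085, 0.003, 0.035, 0.028, -0.0], [0.085, 0.003, 0.035, 0.028, -0.0], [0.085, 0.003, 0.032, 0.025, -0.0]]
[376.89329458 344.951731  ]
```

View pics/w1.png

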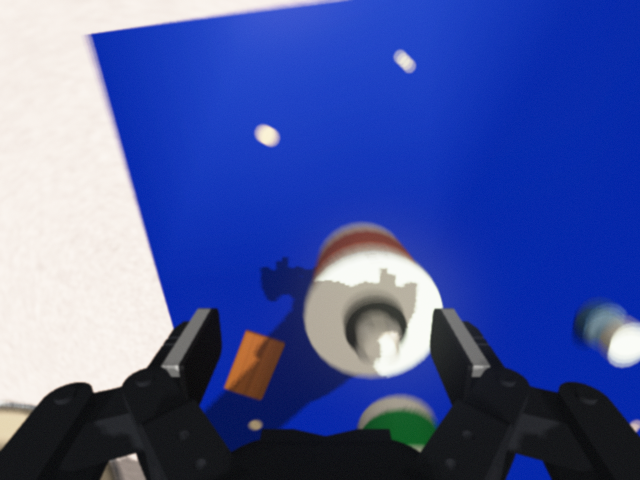

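The wrist view shows the open tub's lid centred at about (373,314) and the neck top at about (380,345). The prediction was (377,345), so the tub position agrees.

Request:
move_arm([
  [[0.085,0.004,0.015,0.042,0.14],[0.085,0.004,0.02,0.04,0.14],[0.085,0.003,0.026,0.037,0.14],[0.085,0.001,0.027,0.035,0.14],[0.085,0.001,0.029,0.034,0.14]],
])

```text
time_s: 2.5
ee_pos: [0.4925, 0.1302, 0.2952]
orientation: [-2.22, 1.556, 1.666]
ft_force: [0.9, 0.5, -0.5]
grip_width: 0.998
```

Run:
```python
from h import *
go(.49,-.29,.27); plan([(.49,-.29,.27)],np.radians(-52),n=40)
```

```text
t 2.5 ee [0.4925 0.1302 0.2952] delta tool [0.0193 0.3077 0.2866]
axes x [-0.001  0.014 -1.   ] y [ 0.677 -0.736 -0.011] z [-0.736 -0.677 -0.009]
F [ 0.9  0.5 -0.5] grip 0.9977502395787505 J [-0.8   0.4   0.6   2.12 -0.37  0.71 -0.78]
end [ 0.49 -0.29  0.27] -52.0 10
[[0.085, 0.003, 0.033, 0.031, 0.081], [0.085, 0.003, 0.035, 0.028, -0.0], [0.085, 0.003, 0.035, 0.028, -0.0], [0.085, 0.003, 0.035, 0.028, -0.0], [0.085, 0.003, 0.035, 0.028, -0.0]]
[[0.085, 0.003, 0.035, 0.028, -0.0], [0.085, 0.003, 0.035, 0.028, -0.0], [0.085, 0.003, 0.035, 0.028, -0.0], [0.085, 0.003, 0.035, 0.028, -0.0], [0.085, 0.001, 0.013, 0.01, -0.0]]
```

Request:
move_arm([
  [[0.085,0,0.033,0.031,0.08],[0.085,0,0.035,0.028,0],[0.085,0,0.035,0.028,0],[0.085,0,0.035,0.028,0],[0.085,0,0.035,0.028,0]],
])

```text
time_s: 3.0
ee_pos: [0.4911, -0.093, 0.2913]
orientation: [-2.186, 1.554, 1.636]
ft_force: [1.1, -0.2, -0.3]
grip_width: 0.995
```

Run:
```python
from h import *
go(.49,-.29,.27); plan([(.49,-.29,.27)],np.radians(-52),n=40,step=.035)
```

```text
t 3.0 ee [ 0.4911 -0.093   0.2913] delta tool [0.0179 0.1527 0.1249]
axes x [-0.001  0.017 -1.   ] y [ 0.629 -0.777 -0.014] z [-0.777 -0.629 -0.01 ]
F [ 1.1 -0.2 -0.3] grip 0.9954428733080831 J [-0.36  0.4   0.6   2.14 -0.38  0.7  -0.39]
end [ 0.49 -0.29  0.27] -52.0 6
[[0.085, 0.004, 0.027, 0.022, 0.017], [0.085, 0.004, 0.027, 0.022, -0.0], [0.085, 0.004, 0.027, 0.022, -0.0], [0.085, 0.004, 0.027, 0.022, -0.0], [0.085, 0.004, 0.027, 0.022, -0.0]]
[[0.085, 0.002, 0.018, 0.014, -0.0]]
```

Request:
move_arm([
  [[0.085,0.003,0.029,0.024,0],[0.085,0.003,0.029,0.024,0],[0.085,0.003,0.029,0.024,0],[0.085,0.003,0.029,0.024,0],[0.085,0.003,0.029,0.024,0]],
])

```text
time_s: 3.5
ee_pos: [0.4944, -0.2812, 0.2722]
orientation: [-2.35, 1.55, 1.493]
ft_force: [0.9, 0.2, -0.6]
grip_width: 0.997
```

Request:
move_arm([
  [[0.07,0.001,0.008,0.005,0.017],[0.07,0,0,0,0]],
])

```text
time_s: 3.7
ee_pos: [0.4967, -0.2934, 0.2704]
orientation: [-2.358, 1.551, 1.467]
ft_force: [-1.0, 0.9, -0.2]
grip_width: 0.819
```

Run:
```python
from h import *
s=bot.get_state(); p=bot.snapshot('wrist'); cv2.imwrite('pics/w2.png',p['img'][:,:,::-1]); 
for q in('cap','crown'): print(q,[(d['conf'],np.round(d['at'],4)) for d in bot.landmark_of(p,q)])
go(.491,-.292,.27)
w=wristcam(p,s); print(proj(w,[.491,-.292,.054]))
```

```text
cap [(0.69, array([ 0.4901, -0.2945,  0.0018])), (0.56, array([ 0.4756, -0.381 , -0.0012]))]
crown [(0.93, array([ 0.4926, -0.2935,  0.0576])), (0.8, array([ 0.4746, -0.3842,  0.0401])), (0.58, array([ 0.6032, -0.3026,  0.0741]))]
t 3.85 ee [ 0.4966 -0.2914  0.2706] delta tool [ 0.0006 -0.0031  0.0047]
axes x [ 0.002  0.021 -1.   ] y [ 0.634 -0.773 -0.015] z [-0.773 -0.634 -0.015]
F [-0.  -0.2 -0.2] grip 0.8194720850332496 J [ 0.07  0.51  0.55  2.   -0.42  0.75 -0.01]
[324.3483756  225.36397028]
```

View pics/w2.png

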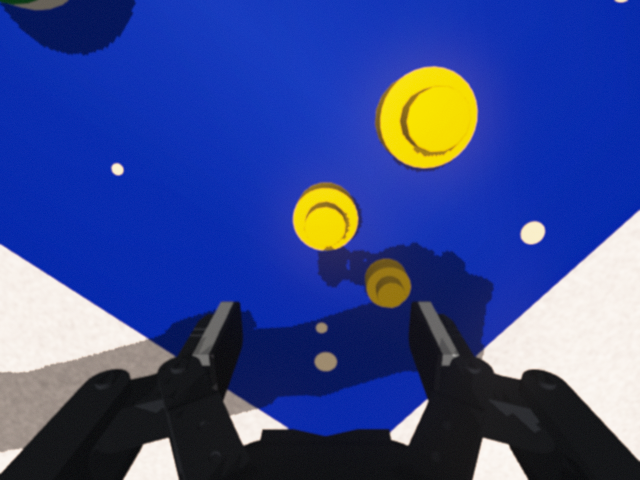

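The crown top shows at (325,224) against a predicted (324,225), so the cap is at (0.491, -0.292). Now I descend.

```bash
python3 -c "
from h import *
go(.491,-.2933,.107)"
```

```text
t 3.85 ee [ 0.4966 -0.2914  0.2706] delta tool [0.1636 0.0003 0.0079]
axes x [ 0.002  0.021 -1.   ] y [ 0.634 -0.773 -0.015] z [-0.773 -0.634 -0.015]
F [-0.  -0.2 -0.2] grip 0.8194720850332496 J [ 0.07  0.51  0.55  2.   -0.42  0.75 -0.01]
```

Request:
move_arm([
  [[0.07,0.03,0,0.003,0],[0.07,0.03,0,0.003,0],[0.07,0.03,0,0.002,0],[0.07,0.02,0,0,0],[0.07,0,0,0,0]],
])

```text
time_s: 4.35
ee_pos: [0.4949, -0.284, 0.1592]
orientation: [-2.528, 1.546, 1.317]
ft_force: [-0.3, -0.3, 0.1]
grip_width: 0.82
```

Run:
```python
from h import *
s=bot.get_state(); p=bot.snapshot('wrist'); cv2.imwrite('pics/w3.png',p['img'][:,:,::-1]); 
print([(d['conf'],np.round(d['at'],4)) for d in bot.landmark_of(p,'crown')])
go(.491,-.2933,.107)
w=wristcam(p,s); print(proj(w,[.491,-.292,.054]))
```

```text
[(0.92, array([ 0.4728, -0.3809,  0.0409])), (0.85, array([ 0.6023, -0.3015,  0.073 ])), (0.83, array([ 0.4942, -0.2968,  0.0575]))]
t 4.45 ee [ 0.4956 -0.2851  0.1613] delta tool [0.0541 0.0039 0.01  ]
axes x [ 0.009  0.022 -1.   ] y [ 0.646 -0.763 -0.011] z [-0.763 -0.646 -0.021]
F [-0.2  0.8  0.1] grip 0.8178760719655817 J [ 0.17  0.65  0.4   2.08 -0.55  0.51  0.12]
[336.69965711 295.25402281]
```

View pics/w3.png

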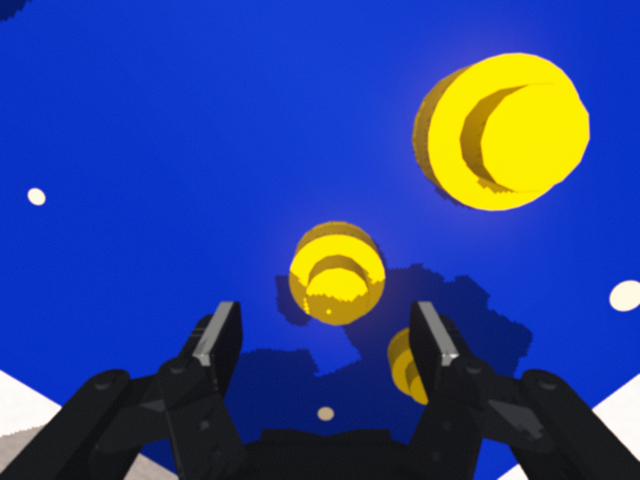

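Crown top at about (337,290) against a predicted (337,295). It sits centred between the fingers, so I finish the descent with the residual sideways correction.

Request:
move_arm([
  [[0.06,0.01,0.002,0.005,0],[0.06,0.01,0.001,0.004,0],[0.06,0.01,0,0.002,0],[0.06,0.01,0,0.001,0]],
])

```text
time_s: 4.85
ee_pos: [0.4907, -0.2949, 0.1227]
orientation: [-2.968, 1.546, 0.879]
ft_force: [0.1, -0.3, -0.9]
grip_width: 0.704
```

Run:
```python
from h import *
s=bot.get_state(); p=bot.snapshot('wrist'); cv2.imwrite('pics/w4.png',p['img'][:,:,::-1]); 
go(.491,-.2933,.107)
w=wristcam(p,s); print(proj(w,[.491,-.292,.054]))
```

```text
t 4.9 ee [ 0.4901 -0.2947  0.1213] delta tool [ 0.0143 -0.0004 -0.0013]
axes x [ 0.014  0.02  -1.   ] y [ 0.648 -0.762 -0.006] z [-0.762 -0.648 -0.023]
F [-0.5  0.1  0.2] grip 0.704914849856832 J [ 0.24  0.71  0.32  2.1  -0.6   0.42  0.18]
[323.52135807 313.29400958]
```

View pics/w4.png

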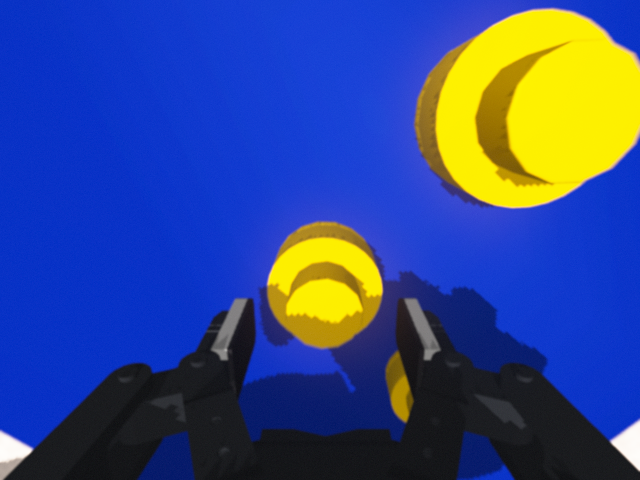

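Request:
move_arm([
  [[0.06,0.008,0,-0.001,0],[0.06,0.007,0,-0.001,0],[0.05,0,0,0,0]],
], newtons=60)

```text
time_s: 5.2
ee_pos: [0.4916, -0.2932, 0.1042]
orientation: [-2.837, 1.547, 1.009]
ft_force: [-0.1, -0.4, -0.7]
grip_width: 0.588
```

Run:
```python
from h import *
go(.491,-.2933,.107)
```

```text
t 5.2 ee [ 0.4916 -0.2932  0.1042] delta tool [-0.0028 -0.0003  0.0004]
axes x [ 0.013  0.02  -1.   ] y [ 0.647 -0.762 -0.007] z [-0.762 -0.647 -0.023]
F [-0.1 -0.4 -0.7] grip 0.5877624822595171 J [ 0.25  0.73  0.3   2.1  -0.62  0.39  0.19]
```

Request:
move_arm([
  [[0.045,-0.002,0,0,0],[0.03,0,0,0,0],[0.03,0,0,0,0],[0.03,0,0,0,0],[0.02,0,0,0,0]],
], newtons=60)

```text
time_s: 5.7
ee_pos: [0.492, -0.2933, 0.1074]
orientation: [-2.89, 1.546, 0.956]
ft_force: [-0.6, 0.1, 0.3]
grip_width: 0.375
```

Run:
```python
from h import *
s=bot.get_state(); p=bot.snapshot('wrist'); cv2.imwrite('pics/w5.png',p['img'][:,:,::-1]); 
go(.491,-.2933,.107)
```

```text
t 5.75 ee [ 0.492  -0.2933  0.1073] delta tool [ 0.0003 -0.0006  0.0008]
axes x [ 0.014  0.02  -1.   ] y [ 0.648 -0.762 -0.006] z [-0.762 -0.647 -0.024]
F [0.1 0.6 0.3] grip 0.37290368707684096 J [ 0.25  0.73  0.3   2.1  -0.61  0.4   0.19]
```

View pics/w5.png

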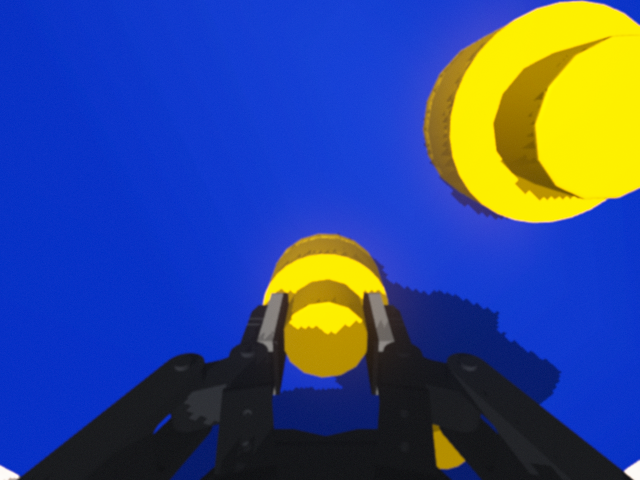

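The crown, at (325,335), is centred between the pads. I close fully and then lift.

Request:
move_arm([
  [[0.02,0,0,0,0],[0.02,0,0,0,0],[0.02,0,0,0,0]],
], newtons=70)

```text
time_s: 6.05
ee_pos: [0.4921, -0.2932, 0.1073]
orientation: [-2.889, 1.546, 0.957]
ft_force: [-1.3, 0.5, 0.1]
grip_width: 0.37
```

Request:
move_arm([
  [[0.02,-0.01,0,0,0],[0.02,-0.015,0,0,0],[0.02,-0.02,0,0,0],[0.02,-0.02,0,0,0],[0.02,0,0,0,0]],
])

```text
time_s: 6.55
ee_pos: [0.4905, -0.2949, 0.1762]
orientation: [-2.827, 1.547, 1.018]
ft_force: [1.1, -0.7, 0.1]
grip_width: 0.371
```

Run:
```python
from h import *
s=bot.get_state(); p=bot.snapshot('wrist'); cv2.imwrite('pics/w6.png',p['img'][:,:,::-1]); 
print([(d['conf'],np.round(d['at'],4)) for d in bot.landmark_of(p,'cap')])
go(.491,-.2933,.107)
q=bot.snapshot('scene'); cv2.imwrite('pics/s6.png',cv2.resize(q['img'][280:440,120:360],None,fx=3,fy=3)[:,:,::-1])
plan([(.488,-.29,.36),(.488,.257,.36)],np.radians(-52),n=40,step=.035,f=.02)
```

```text
[(0.84, array([ 0.488 , -0.2969,  0.0706])), (0.6, array([ 0.6061, -0.3017,  0.0008])), (0.56, array([ 0.4744, -0.385 , -0.0021]))]
t 6.65 ee [ 0.4901 -0.2941  0.1742] delta tool [0.0672 0.0006 0.0003]
axes x [ 0.011  0.022 -1.   ] y [ 0.647 -0.762 -0.01 ] z [-0.762 -0.647 -0.022]
F [ 0.   0.2 -0.6] grip 0.3750453308375297 J [ 0.18  0.63  0.41  2.08 -0.54  0.54  0.12]
end [0.488 0.257 0.36 ] -52.0 22
[[0.02, -0.035, -0.001, -0.0, 0.041], [0.02, -0.035, -0.001, -0.0, -0.0], [0.02, -0.035, -0.001, -0.0, -0.0], [0.02, -0.035, -0.001, -0.0, -0.0], [0.02, -0.035, -0.001, -0.0, -0.0]]
[[0.02, -0.011, -0.0, -0.0, -0.0], [0.02, 0.0, -0.028, -0.022, -0.0], [0.02, 0.0, -0.028, -0.022, -0.0], [0.02, 0.0, -0.028, -0.022, -0.0], [0.02, 0.0, -0.028, -0.022, -0.0]]
[[0.02, 0.0, -0.028, -0.022, -0.0], [0.02, 0.0, -0.028, -0.022, -0.0], [0.02, 0.0, -0.028, -0.022, -0.0], [0.02, 0.0, -0.028, -0.022, -0.0], [0.02, 0.0, -0.028, -0.022, -0.0]]
[[0.02, 0.0, -0.028, -0.022, -0.0], [0.02, 0.0, -0.028, -0.022, -0.0], [0.02, 0.0, -0.028, -0.022, -0.0], [0.02, 0.0, -0.028, -0.022, -0.0], [0.02, 0.0, -0.028, -0.022, -0.0]]
[[0.02, 0.0, -0.028, -0.022, -0.0], [0.02, 0.0, -0.017, -0.014, -0.0]]
```

View pics/w6.png

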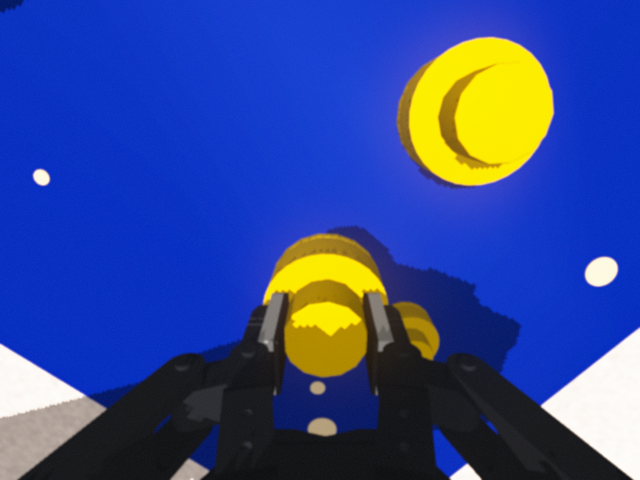

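View pics/s6.png

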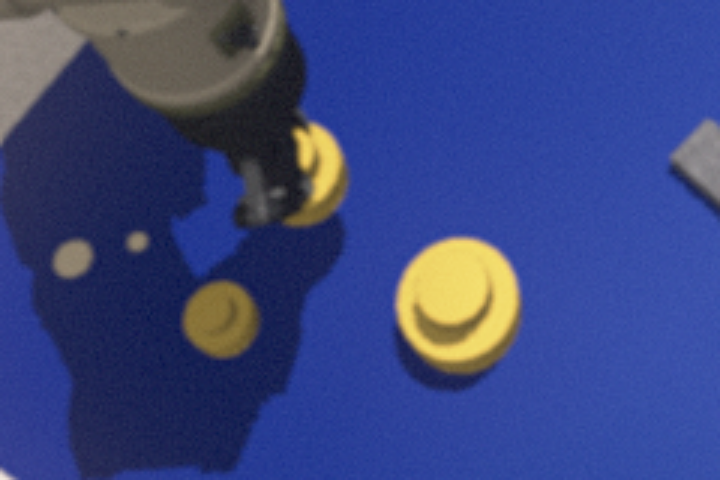

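The cap is held: same place in the wrist view, and lifted in the scene view. I carry it up and across, over the closed tub.

Request:
move_arm([
  [[0.02,-0.03,-0.001,0,0.01],[0.02,-0.035,-0.001,0,0],[0.02,-0.035,-0.001,0,0],[0.02,-0.035,-0.001,0,0],[0.02,-0.03,-0.001,0,0]],
])

```text
time_s: 7.2
ee_pos: [0.483, -0.292, 0.3355]
orientation: [-2.064, 1.541, 1.771]
ft_force: [1.1, 0.1, -1.0]
grip_width: 0.371
```

Request:
move_arm([
  [[0.02,0,-0.022,-0.018,0],[0.02,0,-0.028,-0.022,0],[0.02,0,-0.028,-0.022,0],[0.02,0,-0.028,-0.022,0],[0.02,0,-0.028,-0.022,0]],
])

```text
time_s: 7.7
ee_pos: [0.479, -0.1215, 0.3411]
orientation: [-2.127, 1.546, 1.699]
ft_force: [0.8, 0.6, -0.2]
grip_width: 0.369
```

Run:
```python
from h import *
go(.488,.257,.36)
plan([(.488,.257,.345)],np.radians(-52),n=40,step=.035,f=.02)
```

```text
t 7.7 ee [ 0.479  -0.1215  0.3411] delta tool [-0.0097 -0.288  -0.2464]
axes x [-0.003  0.024 -1.   ] y [ 0.632 -0.775 -0.021] z [-0.775 -0.632 -0.013]
F [ 0.8  0.6 -0.2] grip 0.36906484480380397 J [-0.34  0.32  0.64  2.1  -0.29  0.82 -0.41]
end [0.488 0.257 0.345] -52.0 11
[[0.02, -0.0, -0.027, -0.023, 0.021], [0.02, -0.0, -0.027, -0.022, -0.0], [0.02, -0.0, -0.027, -0.022, -0.0], [0.02, -0.0, -0.027, -0.022, -0.0], [0.02, -0.0, -0.027, -0.022, -0.0]]
[[0.02, -0.0, -0.027, -0.022, -0.0], [0.02, -0.0, -0.027, -0.022, -0.0], [0.02, -0.0, -0.027, -0.022, -0.0], [0.02, -0.0, -0.027, -0.022, -0.0], [0.02, -0.0, -0.027, -0.022, -0.0]]
[[0.02, -0.0, -0.022, -0.018, -0.0]]
```

Request:
move_arm([
  [[0.02,0,-0.027,-0.023,0.02],[0.02,0,-0.027,-0.023,0],[0.02,0,-0.027,-0.023,0],[0.02,0,-0.027,-0.023,0],[0.02,0,-0.027,-0.023,0]],
])

```text
time_s: 8.2
ee_pos: [0.4833, 0.0634, 0.342]
orientation: [-1.85, 1.545, 1.955]
ft_force: [1.0, -0.3, 0.3]
grip_width: 0.366
```

Request:
move_arm([
  [[0.02,0,-0.027,-0.022,0],[0.02,0,-0.027,-0.022,0],[0.02,0,-0.027,-0.022,0],[0.02,0,-0.027,-0.022,0],[0.02,0,-0.02,-0.016,0]],
])

```text
time_s: 8.7
ee_pos: [0.4839, 0.2372, 0.3416]
orientation: [-1.582, 1.545, 2.225]
ft_force: [0.4, -0.7, 0.0]
grip_width: 0.368
```

Run:
```python
from h import *
go(.488,.257,.36)
```

```text
t 8.7 ee [0.4839 0.2372 0.3416] delta tool [-0.018  -0.0135 -0.0155]
axes x [-0.016  0.02  -1.   ] y [ 0.617 -0.786 -0.026] z [-0.787 -0.617 -0.   ]
F [ 0.4 -0.7  0. ] grip 0.36843519394665697 J [-0.97  0.37  0.58  2.01 -0.3   0.85 -1.12]
```

```bash
cat >> h.py <<'E'
Rg=Ro.from_euler('xyz',[-2.889,1.546,.957]).as_matrix()
off=Rg.T@(np.array([.491,-.292,0])-np.array([.4921,-.2932,.1073]))
axg=Rg.T@np.array([0,0,1.])
off=off-np.array([0,1,0])*(off+axg*.043)[1]   # crown centred between the pads
def capto(x,y,z,prt=True):
    s,e,R=pose(); c=e+R@off; ax=R@axg
    print('t',round(s['time_s'],2),'ee',e.round(4),'cap',c.round(4),'tilt',ax.round(3),'delta tool',(R.T@(np.array([x,y,z])-c)).round(4),'F',np.round(s['ft_force'],1),'g',round(s['grip_width'],3)); return c
E
python3 -c "
from h import *
print(off,axg); capto(.488,.257,.2)"
```

```text
[0.10727563 0.00026644 0.00263715] [-0.99969259 -0.00619634 -0.02400702]
t 8.7 ee [0.4839 0.2372 0.3416] cap [0.4803 0.2375 0.2344] tilt [ 0.031 -0.001  1.   ] delta tool [ 0.0347 -0.0097 -0.0181] F [ 0.4 -0.7  0. ] g 0.368
```

Request:
move_arm([
  [[0.02,0.008,-0.004,-0.006,0],[0.02,0.01,-0.003,-0.006,0],[0.02,0.01,-0.002,-0.004,0],[0.02,0.006,0,-0.002,0],[0.02,0,0,0,0]],
])

```text
time_s: 9.2
ee_pos: [0.4913, 0.2578, 0.3016]
orientation: [-1.352, 1.545, 2.458]
ft_force: [0.4, -0.0, -0.1]
grip_width: 0.371
```

Run:
```python
from h import *
c=capto(.488,.257,.17)
s=bot.get_state(); p=bot.snapshot('wrist'); cv2.imwrite('pics/w7.png',p['img'][:,:,::-1]); w=wristcam(p,s)
for q in('cap','crown','tub','seat','neck_top'): print(q,[(d['conf'],np.round(d['at'],4)) for d in bot.landmark_of(p,q)])
q=bot.snapshot('scene'); cv2.imwrite('pics/s7.png',cv2.resize(q['img'][80:220,260:460],None,fx=4,fy=4)[:,:,::-1])
for n in('cap','crown'): print(n,[(d['conf'],np.round(d['at'],4)) for d in bot.landmark_of(q,n)])
print('scene px neck_top',proj(q,[.488,.257,.152]),'cap under',proj(q,c))
capto(.488,.257,.17)
```

```text
t 9.2 ee [0.4913 0.2578 0.3016] cap [0.4872 0.2578 0.1944] tilt [0.035 0.003 0.999] delta tool [ 0.0244  0.0017 -0.0003] F [ 0.4 -0.  -0.1] g 0.371
cap [(0.73, array([0.4886, 0.2564, 0.197 ]))]
crown [(0.65, array([0.4934, 0.2569, 0.2528])), (0.26, array([0.4886, 0.2541, 0.1408]))]
tub [(0.8, array([0.4875, 0.2564, 0.0038]))]
seat [(0.58, array([0.4924, 0.2553, 0.124 ]))]
neck_top []
cap [(0.79, array([0.4864, 0.2594, 0.1977])), (0.73, array([ 6.046e-01, -2.988e-01,  1.000e-04])), (0.69, array([ 0.4763, -0.3816,  0.0036]))]
crown [(0.75, array([ 0.6072, -0.3025,  0.0754])), (0.65, array([ 0.4751, -0.3822,  0.0357])), (0.6, array([0.4883, 0.2566, 0.1241])), (0.58, array([0.4869, 0.2569, 0.2516]))]
scene px neck_top [357.56328701 123.91707958] cap under [358.41004903 109.20554359]
t 9.65 ee [0.4913 0.2589 0.3033] cap [0.4875 0.259  0.1961] tilt [0.033 0.001 0.999] delta tool [0.026  0.0026 0.0008] F [ 0.   0.4 -0.5] g 0.372
```

View pics/w7.png

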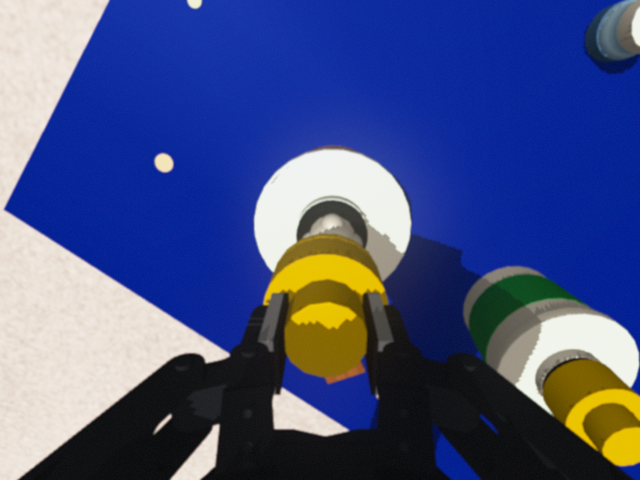

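View pics/s7.png

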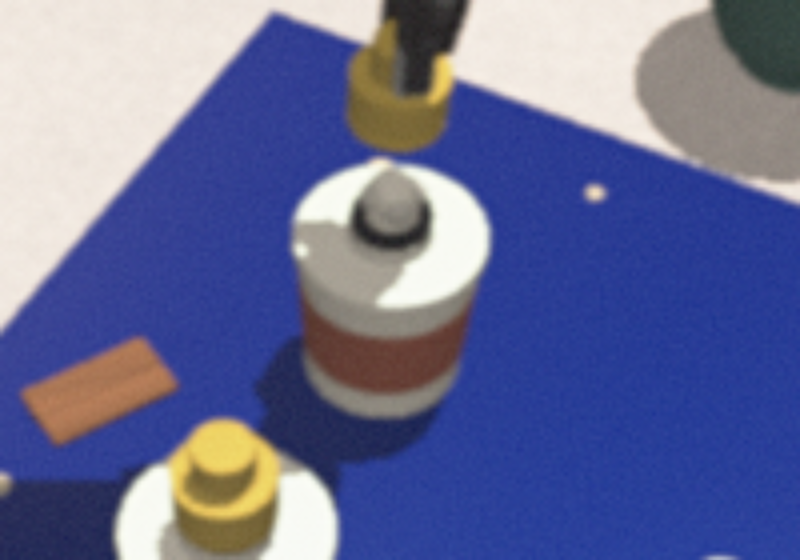

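Wrist view: lid centred at about (333,217) with the neck tip peeking out behind the held cap. Scene view: cap directly above the neck. The cap leans about 0.033 rad; since the tool axis and cap axis are slightly skewed, turning the tool +90° about vertical cancels most of it.

Request:
move_arm([
  [[0.02,0,0,0,-0.14],[0.02,0,0,0,-0.145],[0.02,0,0,0,-0.145],[0.02,0,0,0,-0.145],[0.02,0,0,0,-0.145]],
])

```text
time_s: 10.15
ee_pos: [0.491, 0.2596, 0.3042]
orientation: [-2.263, 1.545, 2.29]
ft_force: [-0.2, -0.2, -0.1]
grip_width: 0.368
```

Request:
move_arm([
  [[0.02,0,0,0,-0.145],[0.02,0,0,0,-0.145],[0.02,0,0,0,-0.145],[0.02,0,0,0,-0.145],[0.02,0,0,0,-0.1]],
])

```text
time_s: 10.65
ee_pos: [0.4911, 0.2596, 0.3055]
orientation: [-3.055, 1.546, 2.205]
ft_force: [-0.1, -0.8, 0.2]
grip_width: 0.37
```

Run:
```python
from h import *
from scipy.optimize import least_squares
go(.488,.257,.3);c=capto(.488,.257,.17)
s=bot.get_state(); p=bot.snapshot('wrist'); cv2.imwrite('pics/w8.png',p['img'][:,:,::-1]); w=wristcam(p,s)
for q in('cap','crown','tub','seat'): print(q,[(d['conf'],np.round(d['at'],4)) for d in bot.landmark_of(p,q)])
t=np.linspace(0,6.28,60)
im=p['img'].copy()
for r,z in((.058,.112),(.016,.146)):
    for a in t: 
        u=proj(w,[.488+r*np.cos(a),.257+r*np.sin(a),z]); cv2.circle(im,tuple(int(round(v)) for v in u),1,(255,0,0),-1)
R=Ro.from_euler('xyz',s['orientation']).as_matrix();ax=R@axg
for r,h in((.028,0),(.028,.032),(.017,.054)):
    for a in t:
        u=proj(w,c+ax*h+r*np.array([np.cos(a),np.sin(a),0])); cv2.circle(im,tuple(int(round(v)) for v in u),1,(0,255,0),-1)
cv2.imwrite('pics/w8o.png',im[:,:,::-1])
q=bot.snapshot('scene'); im=q['img'].copy()
im=cv2.resize(im,None,fx=4,fy=4)
for cc,r,z in(((.488,.257),.058,.112),((.488,.257),.016,.146),((c[0],c[1]),.028,c[2])):
    for a in t:
        u=proj(q,[cc[0]+r*np.cos(a),cc[1]+r*np.sin(a),z])*4+1.5; cv2.circle(im,tuple(int(round(v)) for v in u),1,(255,0,0),-1)
cv2.imwrite('pics/s8.png',im[320:880,1040:1840,::-1])
```

```text
t 10.65 ee [0.4911 0.2596 0.3055] delta tool [ 0.0055 -0.004   0.0008]
axes x [-0.015  0.02  -1.   ] y [ 0.854  0.52  -0.002] z [ 0.52  -0.854 -0.025]
F [-0.1 -0.8  0.2] grip 0.37028781309702413 J [-0.67  0.4   0.13  1.99 -0.11  0.76  0.07]
t 10.65 ee [0.4911 0.2596 0.3055] cap [0.4911 0.2597 0.1982] tilt [-0.003 -0.003  1.   ] delta tool [ 0.0282 -0.004   0.0014] F [-0.1 -0.8  0.2] g 0.37
cap [(0.82, array([0.4908, 0.2591, 0.2011])), (0.35, array([0.4856, 0.2566, 0.0036]))]
crown [(0.8, array([0.4954, 0.2595, 0.2535]))]
tub [(0.58, array([0.4854, 0.2588, 0.0019]))]
seat [(0.81, array([0.4938, 0.2597, 0.1235]))]
```

View pics/w8o.png

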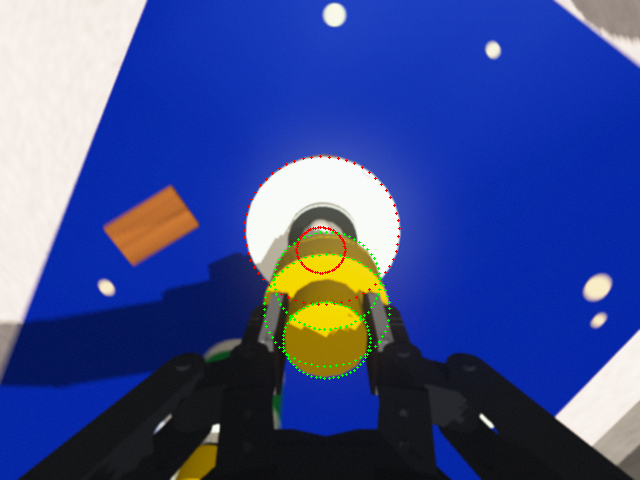

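View pics/s8.png

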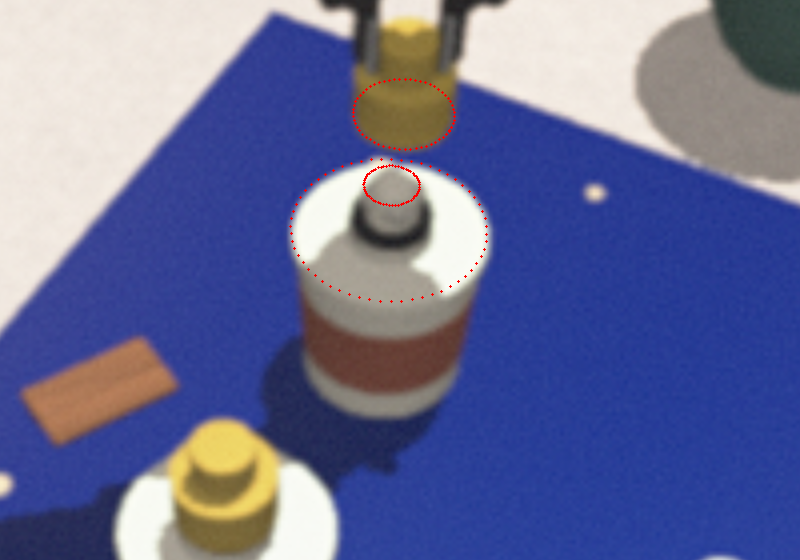

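Overlays fit the lid, neck and held cap within a pixel or so. The cap's computed tilt is now about 0.004 rad. I align and descend.

Request:
move_arm([
  [[0.02,0.005,-0.003,0.001,0],[0.02,0.007,-0.001,0,0],[0.02,0.007,0,0,0],[0.02,0.005,0,0,0],[0.02,0,0,0,0]],
], newtons=80)

```text
time_s: 11.45
ee_pos: [0.4868, 0.2573, 0.2785]
orientation: [-2.979, 1.546, 2.269]
ft_force: [-0.9, -0.2, -1.4]
grip_width: 0.367
```

Run:
```python
from h import *
c=capto(.488,.257,.155)
```

```text
t 11.45 ee [0.4868 0.2573 0.2785] cap [0.4867 0.2572 0.1712] tilt [-0.002 -0.001  1.   ] delta tool [0.0162 0.0011 0.0012] F [-0.9 -0.2 -1.4] g 0.367
```

Request:
move_arm([
  [[0.02,0.006,0.001,0.001,0],[0.02,0.006,0,0,0],[0.02,0.002,0,0,0],[0.02,0,0,0,0]],
])

```text
time_s: 11.85
ee_pos: [0.4883, 0.2572, 0.2629]
orientation: [-2.964, 1.546, 2.284]
ft_force: [0.8, -0.7, -0.4]
grip_width: 0.364
```

Run:
```python
from h import *
c=capto(.488,.257,.147)
```

```text
t 11.85 ee [0.4883 0.2572 0.2629] cap [0.4881 0.2571 0.1556] tilt [-0.001 -0.001  1.   ] delta tool [ 0.0086 -0.0001  0.0003] F [ 0.8 -0.7 -0.4] g 0.364
```

Request:
move_arm([
  [[0.02,0.004,0,0,0],[0.02,0.003,0,0,0],[0.02,0.002,0,0,0],[0.02,0,0,0,0]],
])

```text
time_s: 12.25
ee_pos: [0.4889, 0.2575, 0.2538]
orientation: [-3.044, 1.547, 2.204]
ft_force: [1.3, -0.1, 1.0]
grip_width: 0.367
```

Run:
```python
from h import *
c=capto(.488,.257,.147)
```

```text
t 12.25 ee [0.4889 0.2575 0.2538] cap [0.4889 0.2574 0.1465] tilt [-0.003 -0.002  1.   ] delta tool [-0.0005 -0.001  -0.0001] F [ 1.3 -0.1  1. ] g 0.367
```

Run:
```python
from h import *
q=bot.snapshot('scene'); cv2.imwrite('pics/s9.png',cv2.resize(q['img'][80:220,260:460],None,fx=4,fy=4)[:,:,::-1])
for n in('cap',): print(n,[(d['conf'],np.round(d['at'],4)) for d in bot.landmark_of(q,n)])
c=capto(.488,.257,.147)
```

```text
cap [(0.74, array([0.4845, 0.2597, 0.1481])), (0.72, array([ 0.6033, -0.2989, -0.0039])), (0.55, array([ 0.4736, -0.3859,  0.0013]))]
t 12.35 ee [0.4888 0.2575 0.254 ] cap [0.4888 0.2574 0.1467] tilt [-0.003 -0.002  1.   ] delta tool [-0.0003 -0.0009 -0.    ] F [ 1.7 -0.8  1. ] g 0.368
```

View pics/s9.png

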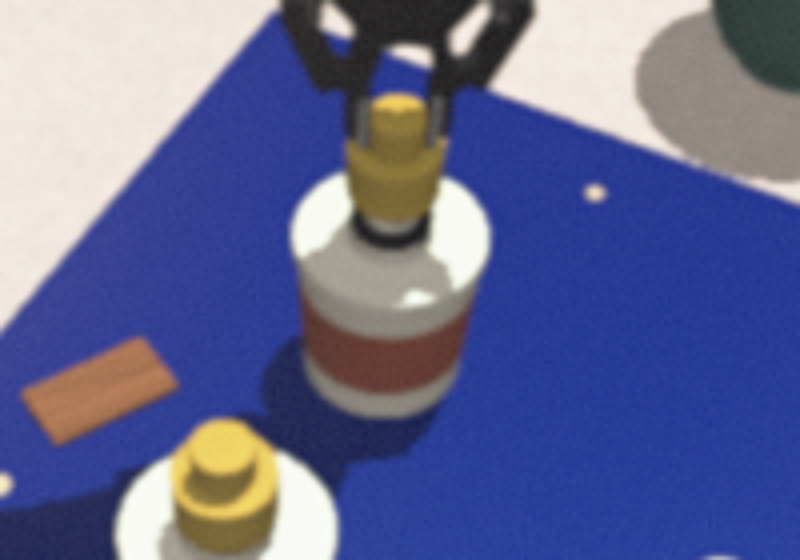

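Request:
move_arm([
  [[0.02,0.003,-0.001,0,0],[0.02,0.003,0,0,0]],
])

```text
time_s: 12.55
ee_pos: [0.4895, 0.2577, 0.2507]
orientation: [3.025, 1.546, 1.989]
ft_force: [-2.8, -3.3, 18.2]
grip_width: 0.37
```

The cap sits upright on the neck, with the underside about 18.6 mm above the seat, and it has held there well over 0.1 s. The beads are now resisting with 18 N.

Request:
move_arm([
  [[0.02,0.004,-0.001,0,0],[0.02,0.003,0,0,0],[0.02,0.003,0,0,0]],
], newtons=100)

```text
time_s: 12.85
ee_pos: [0.4891, 0.2573, 0.2433]
orientation: [2.886, 1.545, 1.849]
ft_force: [-1.3, -1.6, 5.8]
grip_width: 0.361
```

Run:
```python
from h import *
c=capto(.488,.257,.128)
```

```text
t 12.85 ee [0.4891 0.2573 0.2433] cap [0.49   0.2578 0.136 ] tilt [-0.011 -0.007  1.   ] delta tool [ 0.008  -0.0021 -0.0001] F [-1.3 -1.6  5.8] g 0.361
```

Request:
move_arm([
  [[0.02,0.003,-0.001,0,0],[0.02,0.003,0,0,0],[0.02,0.003,0,0,0]],
])

```text
time_s: 13.15
ee_pos: [0.4882, 0.257, 0.2338]
orientation: [2.853, 1.545, 1.817]
ft_force: [1.7, 0.2, 3.0]
grip_width: 0.36
```

Run:
```python
from h import *
c=capto(.488,.257,.125)
```

```text
t 13.15 ee [0.4882 0.257  0.2338] cap [0.4891 0.2575 0.1265] tilt [-0.011 -0.007  1.   ] delta tool [ 0.0015 -0.0012 -0.0001] F [1.7 0.2 3. ] g 0.36
```

Request:
move_arm([
  [[0.02,0.003,0,0,0],[0.02,0.003,0,0,0],[0.02,0.003,0,0,0]],
])

```text
time_s: 13.45
ee_pos: [0.4885, 0.257, 0.2302]
orientation: [2.814, 1.543, 1.777]
ft_force: [-10.5, -7.1, 53.9]
grip_width: 0.361
```

Run:
```python
from h import *
c=capto(.488,.257,.125)
```

```text
t 13.45 ee [0.4885 0.257  0.2302] cap [0.4895 0.2578 0.1229] tilt [-0.012 -0.01   1.   ] delta tool [-0.0021 -0.0016 -0.0001] F [-10.5  -7.1  53.9] g 0.361
```

Bottomed at 54 N, so I ease off to a moderate push.

Request:
move_arm([
  [[0.02,0.001,0,0,0],[0.02,0.001,0,0,0]],
])

```text
time_s: 13.65
ee_pos: [0.4882, 0.2568, 0.2313]
orientation: [2.777, 1.542, 1.74]
ft_force: [-1.5, -2.2, 11.7]
grip_width: 0.36
```

Run:
```python
from h import *
c=capto(.488,.257,.125)
```

```text
t 13.65 ee [0.4882 0.2568 0.2313] cap [0.4892 0.2577 0.124 ] tilt [-0.013 -0.011  1.   ] delta tool [-0.001  -0.0014 -0.0001] F [-1.5 -2.2 11.7] g 0.36
```

Request:
move_arm([
  [[0.02,0.002,0,0,0],[0.02,0.002,0,0,0]],
])

```text
time_s: 13.85
ee_pos: [0.4882, 0.2567, 0.2304]
orientation: [2.743, 1.54, 1.705]
ft_force: [-5.1, -3.7, 35.4]
grip_width: 0.361
```

Run:
```python
from h import *
for k in range(5):
    c=capto(.488,.257,.125); q=bot.snapshot('scene')
```

```text
t 13.85 ee [0.4882 0.2567 0.2304] cap [0.4894 0.2578 0.1231] tilt [-0.013 -0.013  1.   ] delta tool [-0.0019 -0.0016 -0.    ] F [-5.1 -3.7 35.4] g 0.361
t 13.9 ee [0.4882 0.2566 0.2305] cap [0.4893 0.2577 0.1232] tilt [-0.013 -0.013  1.   ] delta tool [-0.0018 -0.0015 -0.0001] F [-5.  -3.7 27. ] g 0.366
t 13.95 ee [0.4882 0.2567 0.2305] cap [0.4893 0.2578 0.1232] tilt [-0.014 -0.013  1.   ] delta tool [-0.0018 -0.0016 -0.    ] F [-5.1 -3.9 28.5] g 0.364
t 14.0 ee [0.4882 0.2567 0.2305] cap [0.4893 0.2578 0.1232] tilt [-0.014 -0.013  1.   ] delta tool [-0.0018 -0.0015 -0.0001] F [-4.8 -3.7 27.7] g 0.358
t 14.05 ee [0.4882 0.2567 0.2305] cap [0.4893 0.2578 0.1232] tilt [-0.014 -0.013  1.   ] delta tool [-0.0018 -0.0015 -0.    ] F [-5.  -4.3 27.2] g 0.362
```

Steady at 27 N. I hold for more than 2 s and check the picture.

Run:
```python
from h import *
for k in range(54): q=bot.snapshot('scene')
for n in('cap','crown'): print(n,[(d['conf'],np.round(d['at'],4)) for d in bot.landmark_of(q,n)])
c=capto(.488,.257,.125)
im=cv2.resize(q['img'],None,fx=4,fy=4); t=np.linspace(0,6.28,80)
for r,z in((.028,.124),(.028,.156),(.017,.178)):
    for a in t:
        u=proj(q,[.488+r*np.cos(a),.257+r*np.sin(a),z])*4+1.5; cv2.circle(im,tuple(int(round(v)) for v in u),1,(255,0,0),-1)
cv2.imwrite('pics/s10.png',im[320:880,1040:1840,::-1])
p=bot.snapshot('wrist'); cv2.imwrite('pics/w10.png',p['img'][:,:,::-1])
```

```text
cap [(0.97, array([ 6.034e-01, -3.009e-01, -1.000e-04])), (0.9, array([ 4.743e-01, -3.832e-01,  3.000e-04])), (0.59, array([0.4886, 0.2583, 0.1229]))]
crown [(0.96, array([ 0.6044, -0.3014,  0.0723])), (0.73, array([0.4879, 0.2572, 0.1775])), (0.65, array([ 0.4753, -0.3793,  0.0381]))]
t 16.9 ee [0.4882 0.2567 0.2305] cap [0.4894 0.2578 0.1232] tilt [-0.014 -0.013  1.   ] delta tool [-0.0018 -0.0015 -0.0001] F [-5.5 -2.9 27.1] g 0.358
```

View pics/s10.png

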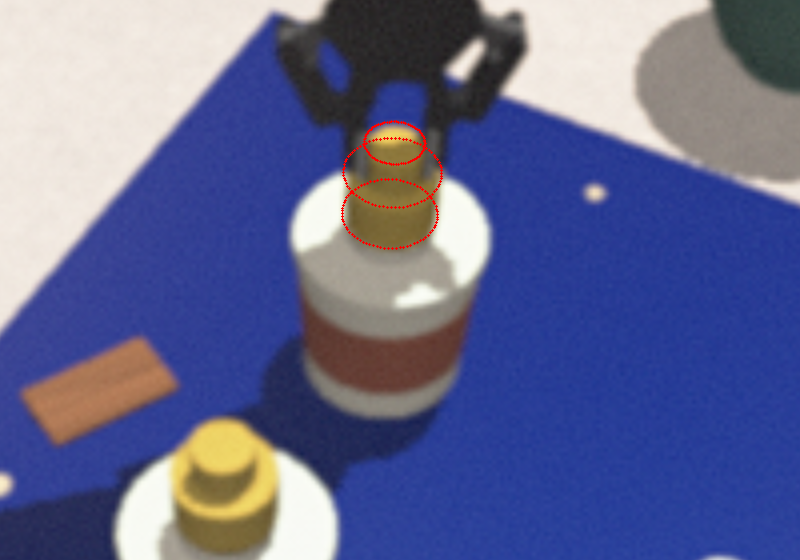

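View pics/w10.png

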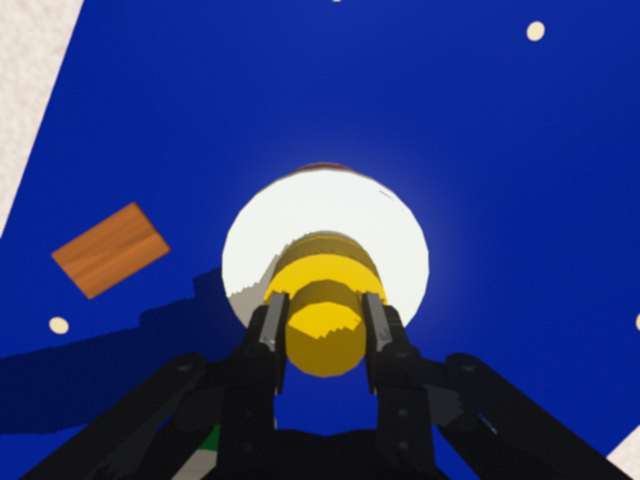

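The scene overlay (underside 0.124 m, crown top 0.178 m) matches the cap: crown top at crop (394,140), skirt foot at (390,245), no black seal visible. The rib is still in place. The push has stayed at 27 N for 3 s, so I hand in.

```bash
python3 -c "
from h import *
capto(.488,.257,.124); bot.sign_off()"
```

```text
t 16.95 ee [0.4882 0.2567 0.2305] cap [0.4893 0.2578 0.1232] tilt [-0.014 -0.013  1.   ] delta tool [-0.0008 -0.0015 -0.    ] F [-4.8 -3.3 27.1] g 0.362
the job is handed in; nothing more can be done
```

The middle-sized cap is snapped home on the open tub, and I handed the job in at 16.95 s with the arm still gripping and pressing it. No verdict is reported.

- **Set on the neck:** I picked the cap up by its crown and set it upright on the neck. The underside rested about 18.6 mm above the seat for several tenths of a second before I pressed.
- **Click:** The beads resisted with about 18 N and then gave, with the force falling to 3–6 N.
- **Final press:** I held a steady push of about 27 N for more than 3 s. The last checks put the underside about 4–5 mm below the free seal's top, meaning the seal is fully squeezed. The cap's computed offset from the axis is about 1.5 mm and its tilt about 0.02 rad.
- **Pictures:** The scene view agreed with the computed cap position. The rib was still in place in the last views. I never went near the jar or brush, but I did not re-measure them.
- **Disagreements:** The push briefly reached 54 N at the hard stop and I eased it off at once. The computed underside (0.1232 m) is 0.8 mm below the 4 mm limit of squeeze, which is within calibration error or means the cap slipped slightly in the grip.

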